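Set the wrist-rotation jig to the red mark

ROBOT

A 7-joint arm with a two-finger parallel gripper is mounted at the origin on the work surface. World frame = base frame: x ahead of the robot, y to its left, z up, the work surface at z = 0. Lengths are in mm, angles in rad, forces in N, time in s.
With the tool pointing down it reaches from about 350 to 900 mm from the base axis. Payload 8.1 kg.
Tool frame: the origin (TCP) lies between the finger pads; the fingertips stand env.tips_ahead ahead of it and the grasp point (between the pads) lies 5 mm behind it (env.tips_ahead is the distance from the TCP to the fingertips, in mm); x points along the fingers, y is the direction in which the jaws open and shut, and the axes are right-handed (so a half turn about x gives the same grasp; the last joint's range is limited). The gripper opens to 85 mm and grips with 20 to 120 N. Pads are 22 mm wide; open, the fingers measure 114 mm over their backs; the gripper's body (76 mm by 85 mm) begins 54 mm behind the grasp point. The pads swing forward as they close: fully open they stand 13 mm farther back than shut.
Start: joints at [1.099, 0.434, 0.025, 1.573, -0.012, 1.134, -0.075], TCP at [225.288, -582.999, 205.723] pointing down, gripper open.
Joint ranges: [-2.62, 2.62], [-0.44, 2.09], [-1.27, 1.32], [0.08, 2.57], [-1.32, 4.46], [0.12, 2], [-2.74, 2.74]. Speed limits (rad/s): [2.22, 2.22, 3.01, 3.01, 3.14, 3.14, 3.14].

INTERFACE

Orientations are given as a rotation vector (axis times angle).
In Python, from station import env, imaging gives the robot as it stands. The module is installed in compiled form; this text tells all that it offers.
- The arm moves only by the shell command python3 -m inch 'ROWS'. ROWS is a JSON object of lists of equal length, an entry for each row: "travel": the shift along the tool's x, y, z in m, a list of three; "rot": the turn, a rotation vector about the tool's x, y, z in units of 5 degrees (1.0 is 5 degrees), a list of three; "gripper": the finger opening in m, from 0 to 0.0854. In form: {"travel": [[dx, dy, dz], ...], "rot": [[ax, ay, az], ...], "gripper": [gripper, ...]}. A call has 1 to 8 rows; each row is the pose to reach, as a shift and turn from the pose commanded when the call began, along the tool's axes at that moment; what a row does not reach only later rows make up. A row lasts 1/12 s, in which the tool goes at most 41.7 mm and 7.16 degrees, less where a joint would pass 70% of its speed; a pose out of reach is approached as far as the arm can. A call with a gripper value outside its range is refused whole. The fingers move at their own pace and stop on an object; the grip force is fixed at half the most. Time passes only in rows, so rows that repeat a pose let the fingers close. It gives the time, the measured TCP pose, the force and the opening at its end, in the units of the state.
- env.state(): the state, without advancing time (a new reading comes with each control period).
- imaging.snapshot(name): name is "side" or "top" or "wrist"; returns (picture, depth): 400x640x3 uint8, red, green, blue; 400x640 float32, mm along the optical axis (not along the pixel's ray), 0 where there is no reading.
- imaging.camera_params(name): a dict with "vfov" (degrees; the focal length in pixels is half the picture's height over the tangent of half this angle, whatever the lens; pixels are square), "cx", "cy" (the principal point, pixels), "world_from_camera" (4x4, takes a point from camera to world coordinates). Camera axes: x right, y down, z forward; pixel columns grow to the right and rows downward; lengths in mm; the calibration is good to about 2 mm. The wrist camera is an equidistant fisheye: a pixel r from the principal point sees the ray r / f radians off the axis. A picture is of the moment at which its call begins: read the wrist's pose just before it. camera_params takes no time and is no camera call; for the wrist camera it gives the pose at the moment of the call.
- env.job_done(): hands the job in, once; it reports no verdict.
Trained networks look in the newest picture that a camera, given by its name, has taken for a name from the list of things; names that differ only in an ending like _2 or _b are one class to them, and where a whole thing is asked for, a point or a joint stands for the part that bears it (a point fixed in the world has none). Each returns a list of dicts, best first, with "score" (0 to 1); they miss things now and then, are a little off and sometimes report something else, mostly with a low value. They report only what shows in the picture. A call takes as long as a camera call. They do not tell look-alikes from the thing itself.
- imaging.look_for(camera, thing): "box" ([left, top, right, bottom] in pixels, round what is visible of it).
- imaging.regions_of(camera, thing): "pixels" (400x640 bool, what is visible of it) and "box" ([left, top, right, bottom] in pixels, round what is visible of it).
- imaging.place_of(camera, thing): "location" ([row, column] in pixels: a listed point, or the origin of a listed thing).
The state is a dict: "clock": time; "joints": joint angles; "qvel": joint speeds; "joint_efforts": joint torques, N m; "eef_pos": TCP position; "eef_rot": TCP orientation; "contact_force": force on the tool from outside, world axes, zero at the start; "moment": the same for the moment, N m; "finger_gap": finger opening in mm.
Only numpy, scipy, OpenCV 4.12 (cv2) and the standard library are available. Lean on these libraries where they do the work, as an engineer would, in place of code of your own. Each camera call takes 0.05 s, during which the arm holds its last target.

TASK

On the round wrist-rotation jig, push the upright yellow lever around with the fingertips, gently and without gripping it, until its needle points at the middle of the red disc on the scale; then press the green button fully to log the setting, and move clear. Do not press the button before the lever is set, do not lift the jig's ring off its seat, and leave everything else standing where it is.

Things in the scene. Friction and masses are not known exactly. Their poses are not given: they have to be found in the camera images.
- jig_axis (a point): centre of the round jig, on the ring's vertical turning axis, 26 mm above the table (level with the flat top of the ring). The jig is fixed to the table: a dark steel scale plate 280 mm across and 12 mm high with white ticks, a black and aluminium hub 40 mm high and 76 mm across in the middle, and around the hub an aluminium ring 130 mm across. Its x axis is the direction in which the lever points at joint value 0; z is up.
- lever (a joint): angle of the ring with its lever, rad, counter-clockwise positive seen from above, 0 where the lever points along the jig's own x axis; range -2.2 to 2.2. It starts within 0.45 of 0. Dry friction: it needs about 1 N at the handle and stays where it is left.
- lever_handle (a point): the yellow upright paddle on the lever: 20 mm long in the radial direction, 14 mm thick along the arc, rising from 26 mm to 66 mm above the table. The point is its centre, 46 mm above the table, 85 mm from the turning axis. The yellow arm under it (16 mm wide, top 26 mm above the table) ends 96 mm from the axis.
- pointer (a point): the point that the lever's narrow yellow needle points at: 118 mm from the turning axis, 16 mm above the table, straight out from the lever. The needle is 5 mm wide and its tip lies 108 mm from the axis, so this point is 10 mm beyond the tip.
- red_disc_top (a point): centre of the top of the flat red disc, 20 mm across and 3 mm thick, fixed on the scale plate 116 to 120 mm from the turning axis (top 15 mm above the table). It lies about a quarter turn to one side or the other of the jig's x axis (within 0.25 rad of that); the lever is set when pointer is over its centre.
- blue_disc_top (a point): the like of the red disc, but blue, on the other side of the scale: not the setting wanted.
- lever_left_face: counter-clockwise half of the yellow paddle (20 x 7 x 40 mm); origin at the centre of its underside, 26 mm above the table. Pushed upon to turn the lever clockwise.
- lever_right_face: clockwise half of the yellow paddle, likewise. Pushed upon to turn the lever counter-clockwise. Both halves pressed at once means that the lever is pinched.
- collar (a joint): height of the ring above its seat, m: 0 seated; it could be pulled up to 0.03.
- log (a joint): travel of the green button, m: 0 up, 0.006 fully down; it springs back.
- log_top (a point): centre of the top of the round green push button (32 mm across) in a black housing on the table, to the left or right of the jig; pressed straight down 6 mm with about 5 N.
- mouse: black computer mouse, 100 x 58 x 31 mm, loose; origin under its centre
- orange: orange, 74 mm across, loose; origin under its centre
- plum: dark plum, 60 mm across, loose; origin under its centre
- water: clear water bottle with red cap, 64 mm across, 200 mm high, loose; origin under its centre
- flask: grey flask with black cap, 68 mm across, 210 mm high, loose; origin under its centre
- mug: white mug, 76 mm across, 80 mm high, loose; origin under its centre
- spanner: steel spanner 160 mm long lying flat, loose
Things that resemble listed ones, but are neither listed nor needed, are in the scene too. What is shaped like the part that bears log but blue is not meant.

How it is judged:
By the outcome, as a careful person would: the job done as asked, in the order asked, and still so for the second after the job is handed in, with the robot touching nothing.
It also fails if it takes over 50 s, if anything falls off the work surface, if the arm or the gripper's body presses on something with over 40 N, if the wrist force passes 120 N, or if a joint passes its speed limit or range.

## Working session

There is one attempt and no reset: what is moved stays moved. The work goes in short steps, Python scripts to look and compute and a shell command to move; the robot and the scene stay as the last step left them, time stands still between calls to the robot, and variables do not carry over. Pictures are saved under pics/ and viewed, and the job is handed in when it is done.

```bash
mkdir -p pics; cat > h.py <<'E'
import numpy as np, cv2
from station import env, imaging
def save(n,im,s=1): 
    cv2.imwrite('pics/'+n+'.png', cv2.resize(im[:,:,::-1],None,fx=s,fy=s,interpolation=cv2.INTER_CUBIC))
def ray(cam,r,c):
    p=imaging.camera_params(cam); f=200/np.tan(np.radians(p['vfov']/2)); M=np.array(p['world_from_camera'])
    x=(c-p['cx'])/f;y=(r-p['cy'])/f
    if cam=='wrist':
        a=np.hypot(x,y); s=np.sin(a)/a if a>0 else 1; d=np.array([x*s,y*s,np.cos(a)])
    else: d=np.array([x,y,1.])
    return M[:3,3],M[:3,:3]@d
def atz(cam,r,c,z):
    o,d=ray(cam,r,c); return o+d*(z-o[2])/d[2]
E
python3 - <<'E'
from h import *
print(env.state(), env.tips_ahead)
for n in ['top','side','wrist']:
    im,d=imaging.snapshot(n); save(n+'0',im); p=imaging.camera_params(n); print(n,p)
E
```

```text
{'clock': 0.0, 'joints': array([ 1.09940926,  0.4351734 ,  0.02496128,  1.57410371, -0.01160658,
        1.13398598, -0.07509243]), 'qvel': array([ 0.00025844, -0.00055184, -0.00029497, -0.00123894, -0.0009255 ,
        0.00111989, -0.00141928]), 'joint_efforts': array([-1.62325364e-04, -6.70459914e+01,  1.02571439e+00, -3.16211486e+01,
        1.58160855e-02,  1.25658786e-02,  1.50431731e-05]), 'eef_pos': array([ 225.05971083, -582.49081729,  204.95409875]), 'eef_rot': array([ 2.02029493,  0.378342  , -2.02112464]), 'contact_force': array([ 0.18730779, -0.30798567, -0.20433563]), 'moment': array([ 0.00680166, -0.00061856, -0.02058133]), 'finger_gap': 85.52294253235304} 14.0
top {'vfov': 43.33659871189219, 'cx': 328.5337014632589, 'cy': 201.78122552054705, 'world_from_camera': array([[-2.75181669e-03, -9.94859917e-01,  1.01223380e-01,
         4.47402110e+02],
       [-9.99939559e-01,  3.81501373e-03,  1.03113912e-02,
        -1.80468706e+01],
       [-1.06445584e-02, -1.01188887e-01, -9.94810285e-01,
         1.37173354e+03],
       [ 0.00000000e+00,  0.00000000e+00,  0.00000000e+00
[... 225 characters left out ...]
   [-6.36373840e-01,  5.18082586e-01, -5.71505704e-01,
         6.77995617e+02],
       [-1.63250937e-02, -7.49766105e-01, -6.61501534e-01,
         8.83658497e+02],
       [ 0.00000000e+00,  0.00000000e+00,  0.00000000e+00,
         1.00000000e+00]])}
wrist {'vfov': 65.70646984690485, 'cx': 317.64220124785305, 'cy': 198.0313543943163, 'world_from_camera': array([[ 3.60022082e-01, -8.89810639e-01, -2.80394590e-01,
         2.96835607e+02],
       [-9.32938330e-01, -3.44402505e-01, -1.04942778e-01,
        -5.54178148e+02],
       [-3.18939922e-03,  2.99372578e-01, -9.54130959e-01,
         3.72481449e+02],
       [ 0.00000000e+00,  0.00000000e+00,  0.00000000e+00,
         1.00000000e+00]])}
```

View pics/top0.png

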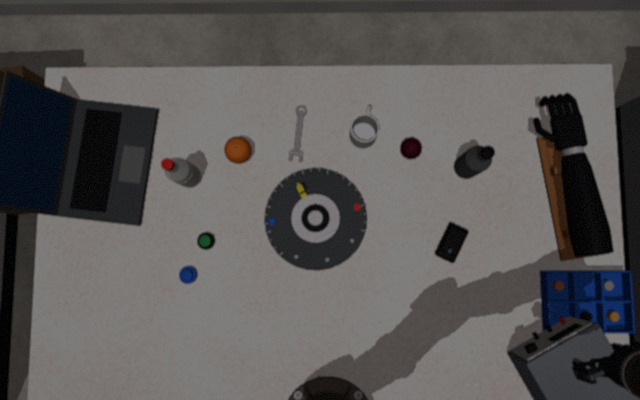

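View pics/side0.png

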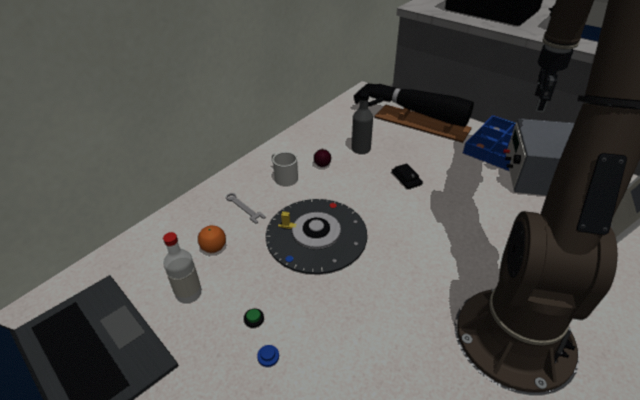

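```bash
python3 - <<'E'
from h import *
for n in ['jig_axis','lever_handle','pointer','red_disc_top','blue_disc_top','log_top','lever']:
    for cam in ['top','side']:
        r=imaging.place_of(cam,n) if n!='lever' else imaging.look_for(cam,n)
        print(n,cam,[(np.round(x.get('location',x.get('box')),1).tolist(),round(x['score'],2)) for x in r[:3]])
E
```

```text
jig_axis top [([216.5, 316.3], 0.9)]
jig_axis side [([228.8, 320.1], 0.76)]
lever_handle top [([186.8, 298.5], 0.58)]
lever_handle side [([218.0, 281.8], 0.73), ([177.1, 289.2], 0.19)]
pointer top [([181.6, 292.8], 0.89)]
pointer side [([225.4, 274.5], 0.64)]
red_disc_top top [([207.2, 356.1], 0.59)]
red_disc_top side [([205.5, 335.7], 0.37)]
blue_disc_top top [([189.1, 302.1], 0.73), ([223.5, 273.3], 0.44), ([208.8, 354.6], 0.24)]
blue_disc_top side [([256.2, 288.0], 0.38)]
log_top top [([275.9, 181.2], 0.48), ([239.1, 206.4], 0.43)]
log_top side [([315.5, 252.3], 0.67), ([351.0, 267.3], 0.65)]
lever top [([291.7, 185.0, 343.0, 239.5], 0.94), ([404.5, 135.4, 420.9, 159.4], 0.28)]
lever side [([277.0, 214.4, 339.9, 248.7], 0.59), ([160.1, 233.5, 203.5, 302.9], 0.17)]
```

Top picture: the jig is at about (316,217), yellow lever at (301,189), red disc at (357,207), blue disc at (271,221), green button at (206,240) and its blue look-alike at (188,274). The side picture agrees. Next I'll measure by colour and take a close crop.

```bash
python3 - <<'E'
from h import *
im,d=imaging.snapshot('top'); save('crop0',im[150:290,170:390],3.6)
hsv=cv2.cvtColor(im,cv2.COLOR_RGB2HSV).astype(int); H,S,V=hsv[...,0],hsv[...,1],hsv[...,2]
def blob(m,box,z,nm,cam='top'):
    l,t,r,b=box; mm=np.zeros_like(m);mm[t:b,l:r]=m[t:b,l:r]
    ys,xs=np.nonzero(mm); print(nm,len(xs),xs.mean().round(2),ys.mean().round(2),atz(cam,ys.mean(),xs.mean(),z).round(1)); return ys,xs
sat=(S>120)
blob(sat&((H<10)|(H>170)),(340,190,375,225),15,'red')
blob(sat&(H>105)&(H<130),(262,210,282,232),15,'blue')
blob(sat&(H>45)&(H<85),(190,225,222,255),30,'green')
blob(sat&(H>105)&(H<130),(170,260,205,290),30,'bluebtn')
ys,xs=blob(sat&(H>20)&(H<35),(280,170,330,215),46,'yellow')
# hub/ring fit: dark plate outline
g=im.mean(2); m=(g<90).astype(np.uint8); m[:160]=0;m[275:]=0;m[:,:255]=0;m[:,378:]=0
c=max(cv2.findContours(m,cv2.RETR_EXTERNAL,cv2.CHAIN_APPROX_NONE)[0],key=cv2.contourArea)
e=cv2.fitEllipse(c); print(e, atz('top',e[0][1],e[0][0],12))
print('depth btn',d[236:246:3,200:213:3], 'world z')
p=imaging.camera_params('top');M=p['world_from_camera']
for (r,c) in [(240,206),(207,357),(217,316),(189,301),(186,299)]:
    o,dd=ray('top',r,c); print(r,c,(o+dd*d[r,c]).round(1))
E
```

```text
red 54 356.57 206.89 [571.3 -79.8  15. ]
blue 54 271.41 221.04 [533.7 150.5  15. ]
green 139 204.88 240.34 [481.9 325.8  30. ]
bluebtn 215 187.64 274.49 [391.8 369.5  30. ]
yellow 101 300.9 189.97 [614.1  69.   46. ]
((315.3560791015625, 218.6312713623047), (101.5894775390625, 102.2164535522461), 52.17874526977539) [540.04894992  31.84409199  12.        ]
depth btn [[1366.3135 1350.9913 1349.2708 1363.1985 1357.9177]
 [1352.2606 1346.3872 1354.7363 1350.4889 1357.7593]
 [1348.5441 1349.0332 1347.8171 1349.8323 1359.9182]
 [1364.621  1348.517  1348.9431 1355.1023 1360.1965]] world z
240 206 [482.9 324.4  23.7]
207 357 [571.2 -81.   12.7]
217 316 [542.8  29.3  35.3]
189 301 [614.5  67.6  63.4]
186 299 [621.8  72.6  67.8]
```

View pics/crop0.png

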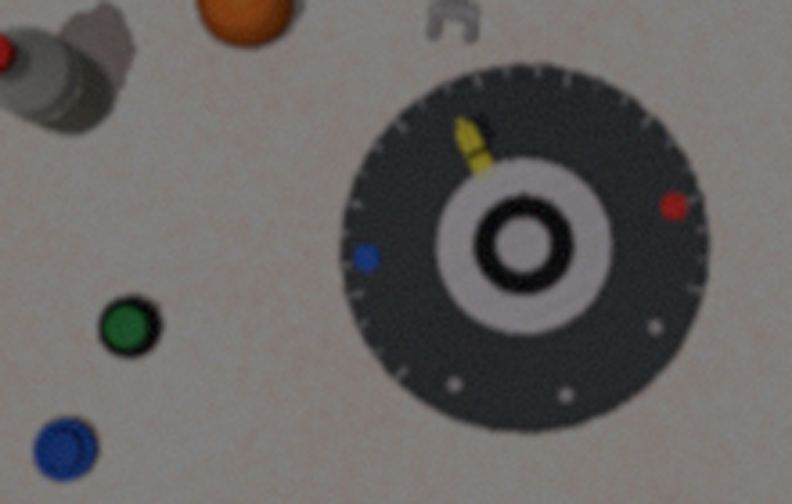

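```bash
cat >> h.py <<'E'
from scipy.spatial.transform import Rotation as R
def tgt(yaw):
    x=np.array([0,0,-1.]); y=np.array([np.cos(yaw),np.sin(yaw),0]); return np.column_stack([x,y,np.cross(x,y)])
def rel(pos,yaw,st=None):
    st=st or env.state(); R0=R.from_rotvec(st['eef_rot']).as_matrix()
    t=R0.T@(np.array(pos,float)-st['eef_pos'])/1000
    r=R.from_matrix(R0.T@tgt(yaw)).as_rotvec()/np.radians(5)
    return t.round(4).tolist(), r.round(2).tolist()
C=np.array([540.,31.8])
def push(th,gap,r,z):
    u=np.array([np.cos(th),np.sin(th)]);n=np.array([-u[1],u[0]])
    return [*(C+r*u+gap*n),z]
E
python3 - <<'E'
from h import *
R0=R.from_rotvec(env.state()['eef_rot']).as_matrix(); print(R0.round(3))
p=push(.48,35,87,190); print(p, rel(p,.48))
E
```

```text
[[ 0.     0.36  -0.933]
 [-0.    -0.933 -0.36 ]
 [-1.     0.     0.   ]]
[np.float64(601.0062871378458), np.float64(103.01961056938396), 190] ([0.0157, -0.5045, -0.5977], [-19.28, 0.0, -0.0])
```

```bash
python3 -m inch '{"travel":[[0,-0.02,-0.024],[0,-0.042,-0.05],[0,-0.063,-0.075],[0,-0.084,-0.1],[0,-0.105,-0.125],[0,-0.126,-0.15],[0,-0.147,-0.175],[0,-0.168,-0.2]],"rot":[[-0.8,0,0],[-1.6,0,0],[-2.4,0,0],[-3.2,0,0],[-4,0,0],[-4.8,0,0],[-5.6,0,0],[-6.4,0,0]],"gripper":[0.06,0.04,0.02,0,0,0,0,0]}'
python3 - <<'E'
from h import *
p=push(.48,35,87,190); print(rel(p,.48))
E
```

```text
clock: 1.57
eef_pos: [351.9, -352.8, 206.0]
eef_rot: [1.663, 0.834, -1.663]
contact_force: [1.9, 0.1, 1.1]
finger_gap: -0.4
([0.0158, -0.0725, -0.5144], [-12.84, 0.01, -0.01])
```

```bash
python3 -m inch '{"travel":[[0,-0.0045,-0.032],[0,-0.009,-0.064],[0,-0.0135,-0.096],[0,-0.018,-0.128],[0,-0.0225,-0.16],[0,-0.027,-0.192],[0,-0.0315,-0.224],[0,-0.036,-0.257]],"rot":[[-0.8,0,0],[-1.6,0,0],[-2.4,0,0],[-3.2,0,0],[-4,0,0],[-4.8,0,0],[-5.6,0,0],[-6.4,0,0]],"gripper":[0,0,0,0,0,0,0,0]}'
python3 - <<'E'
from h import *
p=push(.48,35,87,190); print(rel(p,.48))
E
```

```text
clock: 2.23
eef_pos: [477.2, -125.8, 206.0]
eef_rot: [1.269, 1.169, -1.269]
contact_force: [0.8, -1.7, -0.1]
finger_gap: -0.2
([0.0159, 0.1046, -0.2382], [-6.44, 0.01, -0.0])
```

```bash
python3 -m inch '{"travel":[[0,0.014,-0.032],[0,0.029,-0.064],[0,0.043,-0.096],[0.004,0.057,-0.128],[0.008,0.071,-0.16],[0.012,0.085,-0.192],[0.014,0.096,-0.22],[0.016,0.105,-0.238]],"rot":[[-0.8,0,0],[-1.6,0,0],[-2.4,0,0],[-3.2,0,0],[-4,0,0],[-4.8,0,0],[-5.6,0,0],[-6.4,0,0]],"gripper":[0,0,0,0,0,0,0,0]}'
python3 - <<'E'
from h import *
print(env.state()['qvel'].round(3),env.state()['joints'].round(2))
im,d=imaging.snapshot('wrist'); save('w1',im)
im,d=imaging.snapshot('top'); save('t1',im)
for n in ['jig_axis','lever_handle','pointer','red_disc_top']:
    r=imaging.place_of('wrist',n)
    z={'jig_axis':26,'lever_handle':46,'pointer':16,'red_disc_top':15}[n]
    print(n,[(np.round(x['location'],1).tolist(),round(x['score'],2),atz('wrist',*x['location'],z).round(1)) for x in r[:3]])
E
```

```text
clock: 2.9
eef_pos: [602.1, 105.0, 189.5]
eef_rot: [0.85, 1.399, -0.848]
contact_force: [-0.1, 0.1, 0.7]
finger_gap: 0.2
[-0.259  0.3   -0.133 -0.364  0.22   0.161  0.449] [ 0.14  0.49 -0.59  1.59  0.29  1.14 -0.04]
jig_axis [([203.3, 240.3], 0.56, array([537.9,  34.4,  26. ]))]
lever_handle [([211.0, 314.1], 0.64, array([614.1,  69.5,  46. ]))]
pointer [([206.7, 346.8], 0.74, array([650.2,  80.6,  16. ]))]
red_disc_top [([280.9, 230.6], 0.45, array([564.2, -82.5,  15. ]))]
```

View pics/w1.png

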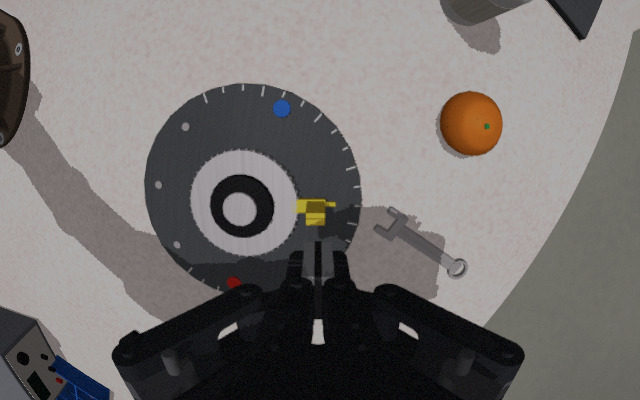

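Wrist picture: lever at (315,212) with its needle to the right, red disc at (233,283), blue disc at (281,107), and the fingertips entering from the bottom at about (318,245). The tool is on the counter-clockwise side of the paddle, so I'll descend there.

```bash
python3 - <<'E'
from h import *
p=push(.45,35,87,58); print(p,rel(p,.45))
im,d=imaging.snapshot('wrist')
hsv=cv2.cvtColor(im,cv2.COLOR_RGB2HSV).astype(int); H,S,V=hsv[...,0],hsv[...,1],hsv[...,2]
for nm,m,b,z in [('red',(S>130)&((H<8)|(H>172)),(215,270,255,300),15),('blue',(S>120)&(H>100)&(H<130),(265,90,300,125),15)]:
    mm=np.zeros_like(m);l,t,r,bo=b;mm[t:bo,l:r]=m[t:bo,l:r];ys,xs=np.nonzero(mm);print(nm,len(xs),xs.mean(),ys.mean(),atz('wrist',ys.mean(),xs.mean(),z))
E
```

```text
[np.float64(603.1151042107898), np.float64(101.15765005002072), 58] ([0.1317, 0.0024, -0.0007], [0.24, 0.01, 0.01])
red 146 236.55479452054794 279.7328767123288 [570.86597664 -76.72289831  15.        ]
blue 255 283.6666666666667 103.96078431372548 [533.53986901 152.66037413  15.        ]
```

```bash
python3 -m inch '{"travel":[[0.02,0.001,0],[0.04,0.002,0],[0.06,0.002,0],[0.08,0.002,0],[0.1,0.002,0],[0.115,0.002,0],[0.125,0.002,0],[0.131,0.002,0]],"rot":[[0.2,0,0],[0.2,0,0],[0.2,0,0],[0.2,0,0],[0.2,0,0],[0.2,0,0],[0.2,0,0],[0.2,0,0]],"gripper":[0,0,0,0,0,0,0,0]}'
python3 - <<'E'
from h import *
im,d=imaging.snapshot('wrist'); save('w2',im)
print(env.state()['eef_pos'],env.state()['contact_force'])
im,d=imaging.snapshot('side'); save('s2',im[170:290,220:420],4)
E
```

```text
clock: 3.92
eef_pos: [602.8, 100.7, 57.8]
eef_rot: [0.867, 1.391, -0.87]
contact_force: [0.1, -0.3, 0.7]
finger_gap: -0.1
[602.62975706 100.94453003  57.28076883] [-1.17655493 -0.86041927 -0.92129813]
```

View pics/w2.png

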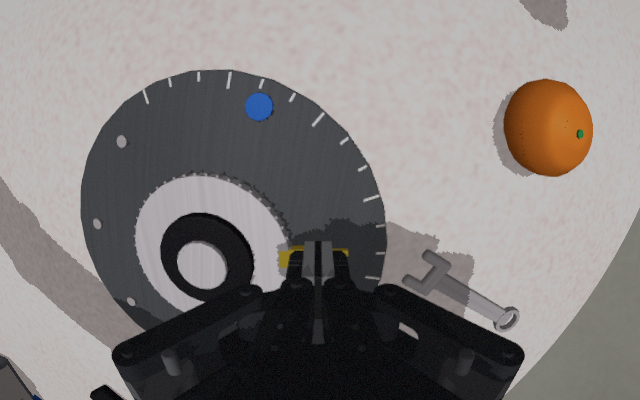

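View pics/s2.png

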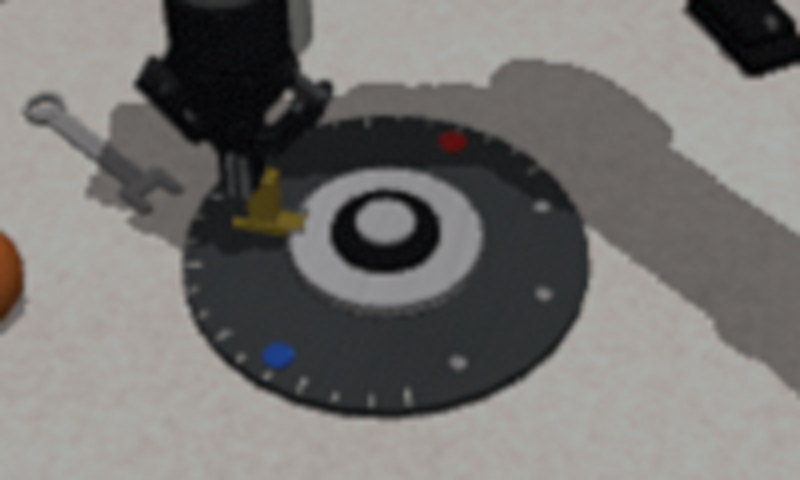

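Side crop: the fingers, at about (240,180), appear left of the paddle at (265,200). I'll check this numerically before pushing.

```bash
python3 - <<'E'
from h import *
def proj(cam,P):
    p=imaging.camera_params(cam); f=200/np.tan(np.radians(p['vfov']/2)); M=np.linalg.inv(p['world_from_camera'])
    q=M[:3,:3]@P+M[:3,3]; return p['cx']+f*q[0]/q[2],p['cy']+f*q[1]/q[2],q[2]
im,d=imaging.snapshot('side')
for n,P in [('tip',[602.7,100.8,43.5]),('tcp',[602.7,100.8,57.5]),('padtop',[614.1,69.5,66]),('axis',[540,31.8,40])]:
    x,y,z=proj('side',np.array(P,float)); print(n,((x-220)*4,(y-170)*4),z, d[int(round(y)),int(round(x))])
for (cx,cy) in [(240,185),(240,175),(230,175),(250,175),(235,195),(240,205),(230,205),(265,190),(270,185)]:
    c=220+cx//4;r=170+cy//4; o,dd=ray('side',r,c); print(cx,cy,(o+dd*d[r,c]).round(0), im[r,c])
save('s3',im[195:240,260:310],12)
E
```

```text
tip (np.float64(245.99408296294746), np.float64(232.0327118825578)) 1185.0427259282437 1224.4595
tcp (np.float64(244.53470001396727), np.float64(217.09955365771498)) 1175.7817044531166 1241.1754
padtop (np.float64(263.0030422656728), np.float64(175.03973706174656)) 1193.582787772085 1192.5139
axis (np.float64(384.27350351483415), np.float64(220.0929304402341)) 1196.345426935141 1194.249
240 185 [592. 111. 102.] [50 51 52]
240 175 [595. 108. 108.] [56 57 57]
230 175 [604. 110. 105.] [55 57 57]
250 175 [593. 103. 106.] [25 25 27]
235 195 [602. 111.  89.] [38 40 40]
240 205 [647.  63.  14.] [28 28 29]
230 205 [655.  66.  11.] [27 29 29]
265 190 [608.  76.  62.] [71 59 19]
270 185 [606.  74.  66.] [75 64 21]
```

View pics/s3.png

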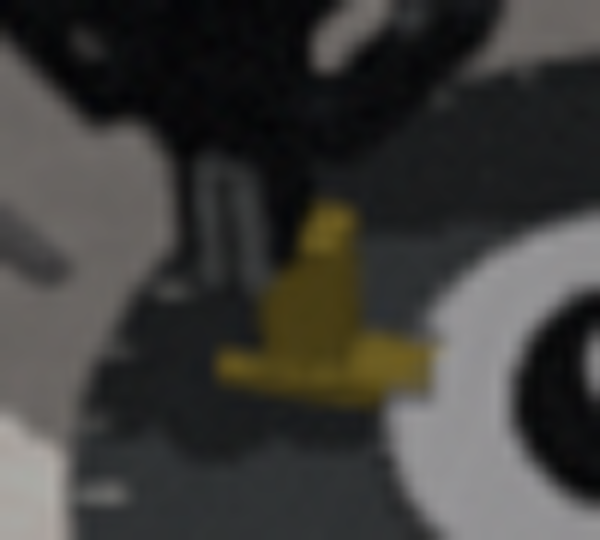

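```bash
python3 - <<'E'
from h import *
print(env.tips_ahead, env.state()['finger_gap'], env.state()['eef_pos'])
im,d=imaging.snapshot('wrist'); save('w3',im[220:300,270:370],7)
for r in range(232,300,6):
    out=[]
    for c in (305,312,318,324,331):
        o,dd=ray('wrist',r,c); out.append(tuple((o+dd*d[r,c]).round(0).astype(int).tolist()))
    print(r,out)
def wp(P):
    p=imaging.camera_params('wrist'); f=200/np.tan(np.radians(p['vfov']/2)); M=np.linalg.inv(p['world_from_camera'])
    q=M[:3,:3]@P+M[:3,3]; a=np.arctan2(np.hypot(q[0],q[1]),q[2]); n=np.hypot(q[0],q[1]); return p['cx']+f*a*q[0]/n,p['cy']+f*a*q[1]/n,q[2]
for z in (43,57,70,85,100): print(z,wp(np.array([602.7,100.8,z])))
E
```

```text
14.0 -0.34218763104710453 [603.50422539 101.72464662  59.09736377]
232 [(603, 84, 13), (608, 86, 13), (612, 88, 12), (616, 90, 12), (621, 93, 14)]
238 [(605, 80, 14), (610, 82, 13), (614, 84, 14), (618, 86, 15), (623, 88, 14)]
244 [(593, 111, 93), (596, 113, 93), (599, 114, 93), (602, 115, 93), (625, 84, 15)]
250 [(594, 111, 100), (597, 112, 99), (599, 114, 100), (601, 115, 100), (604, 116, 100)]
256 [(594, 112, 106), (597, 113, 106), (599, 114, 107), (602, 115, 105), (604, 116, 105)]
262 [(594, 112, 113), (596, 114, 113), (599, 115, 113), (601, 116, 113), (603, 117, 113)]
268 [(594, 112, 118), (596, 114, 119), (598, 115, 119), (601, 116, 118), (603, 117, 118)]
274 [(594, 113, 123), (596, 114, 122), (599, 115, 122), (601, 116, 123), (603, 117, 123)]
280 [(594, 114, 129), (597, 113, 125), (599, 114, 126), (601, 115, 125), (602, 118, 129)]
286 [(593, 115, 134), (596, 115, 133), (600, 112, 126), (600, 117, 134), (602, 118, 133)]
292 [(593, 115, 138), (597, 113, 134), (601, 109, 126), (599, 117, 138), (602, 118, 138)]
298 [(593, 115, 143), (597, 112, 136), (602, 108, 128), (600, 115, 139), (601, 119, 142)]
43 (np.float64(314.0684254741519), np.float64(228.6119615964837), np.float64(198.8394423701165))
57 (np.float64(313.85736976577647), np.float64(237.67209887874006), np.float64(185.47589218831288))
70 (np.float64(313.63573846196323), np.float64(247.26280663591598), np.float64(173.06688130520953))
85 (np.float64(313.3433391636831), np.float64(260.03970992279795), np.float64(158.74879182470565))
100 (np.float64(313.0035940312267), np.float64(275.0694236274514), np.float64(144.4307023442018))
```

View pics/w3.png

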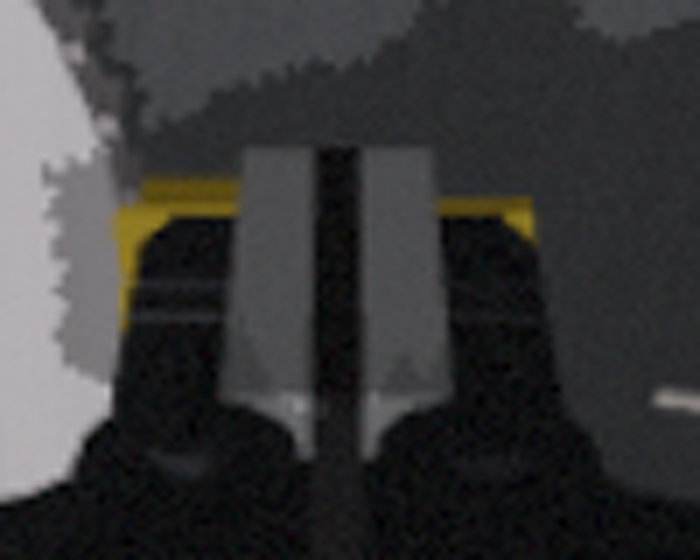

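Both depth cameras put the fingertips near z ≈ 88 mm, where the TCP reading plus `tips_ahead` implies about 44. I'll descend in a small step and check again.

```bash
python3 -m inch '{"travel":[[0.008,0,0],[0.016,0,0],[0.022,0,0],[0.025,0,0],[0.025,0,0]],"rot":[[0,0,0],[0,0,0],[0,0,0],[0,0,0],[0,0,0]],"gripper":[0,0,0,0,0]}'
python3 - <<'E'
from h import *
im,d=imaging.snapshot('side'); save('s4',im[195:240,260:310],12)
print(env.state()['eef_pos'],env.state()['contact_force'])
im,d=imaging.snapshot('wrist')
for r in range(220,262,4):
    c=322; o,dd=ray('wrist',r,c); print(r,(o+dd*d[r,c]).round(0))
E
```

```text
clock: 4.53
eef_pos: [602.6, 101.9, 32.6]
eef_rot: [0.866, 1.392, -0.868]
contact_force: [-0.5, 0.8, -0.6]
finger_gap: -0.2
[602.9422256  102.08306101  33.11365206] [0.11627104 0.16334597 0.16275336]
220 [605. 107.  12.]
224 [606. 104.  11.]
228 [607. 102.  13.]
232 [609.  99.  13.]
236 [610.  97.  13.]
240 [611.  94.  13.]
244 [600. 115.  67.]
248 [600. 115.  72.]
252 [600. 115.  76.]
256 [600. 115.  81.]
260 [600. 115.  84.]
```

View pics/s4.png

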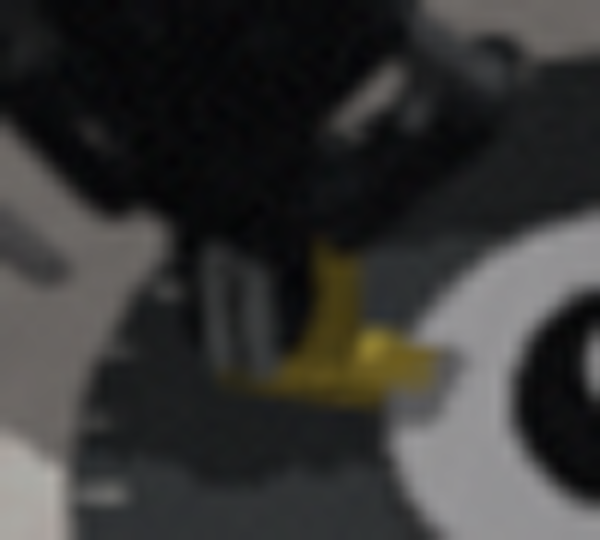

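Side crop: the tips end near (240,375), which is z ≈ 62, so the tips really sit about 30 mm above the TCP reading. I'll go 20 mm lower and then move up to the paddle.

```bash
python3 -m inch '{"travel":[[0.008,0,0],[0.014,0,0],[0.018,0,0],[0.02,0,0],[0.02,0,0]],"rot":[[0,0,0],[0,0,0],[0,0,0],[0,0,0],[0,0,0]],"gripper":[0,0,0,0,0]}'
python3 - <<'E'
from h import *
im,d=imaging.snapshot('side'); save('s5',im[195:240,260:310],12)
im,d=imaging.snapshot('wrist')
for r in range(236,262,4):
    c=322; o,dd=ray('wrist',r,c); print(r,(o+dd*d[r,c]).round(0))
print(env.state()['eef_pos'],env.state()['contact_force'])
for th,g in [(.45,18),(.35,18),(.25,18),(.15,18),(.05,18)]: print(th,rel(push(th,g,88,13),th))
E
```

```text
clock: 5.05
eef_pos: [602.9, 102.0, 12.9]
eef_rot: [0.866, 1.392, -0.868]
contact_force: [-0.6, 0.8, 0.0]
finger_gap: -0.1
236 [606. 105.  12.]
240 [607. 103.  14.]
244 [600. 115.  48.]
248 [600. 115.  52.]
252 [600. 115.  57.]
256 [600. 115.  59.]
260 [600. 116.  65.]
[603.32535204 102.15571195  13.63656741] [-0.07932242 -0.017672   -0.74573518]
0.45 ([0.0006, 0.0003, 0.0178], [0.07, -0.0, 0.0])
0.35 ([0.0006, 0.0016, 0.0267], [1.21, -0.0, 0.0])
0.25 ([0.0006, 0.002, 0.0357], [2.36, -0.0, 0.0])
0.15 ([0.0006, 0.0015, 0.0446], [3.51, -0.0, 0.0])
0.05 ([0.0006, 0.0001, 0.0535], [4.65, -0.0, 0.0])
```

View pics/s5.png

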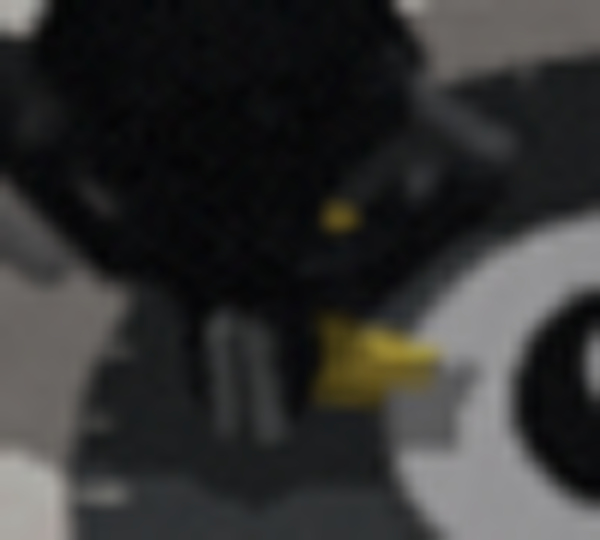

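```bash
python3 -m inch '{"travel":[[0,0,0.006],[0,0,0.012],[0,0,0.018],[0,0.001,0.0225],[0,0.0015,0.027],[0,0.0018,0.031],[0,0.002,0.0355],[0,0.002,0.04]],"rot":[[0,0,0],[0,0,0],[0.1,0,0],[0.6,0,0],[1.2,0,0],[1.8,0,0],[2.35,0,0],[2.9,0,0]],"gripper":[0,0,0,0,0,0,0,0]}'
python3 - <<'E'
from h import *
im,d=imaging.snapshot('wrist'); save('w6',im)
print(env.state()['eef_pos'],env.state()['contact_force'])
for th,g in [(.1,18),(0,18),(-.1,18),(-.2,18),(-.3,18),(-.4,18)]: print(th,rel(push(th,g,88,13),th))
E
```

```text
clock: 5.82
eef_pos: [622.9, 66.4, 13.8]
eef_rot: [1.061, 1.297, -1.061]
contact_force: [-0.5, 0.7, -0.2]
finger_gap: -0.1
[623.45082659  65.24557458  13.78968628] [-0.15185227  1.66781772 -0.23473544]
0.1 ([0.0008, 0.001, 0.0071], [1.09, 0.01, -0.0])
0 ([0.0008, 0.0015, 0.016], [2.24, 0.01, -0.0])
-0.1 ([0.0008, 0.0011, 0.025], [3.38, 0.01, -0.0])
-0.2 ([0.0008, -0.0002, 0.0339], [4.53, 0.01, -0.0])
-0.3 ([0.0008, -0.0024, 0.0426], [5.67, 0.01, -0.0])
-0.4 ([0.0008, -0.0054, 0.0511], [6.82, 0.01, -0.0])
```

View pics/w6.png

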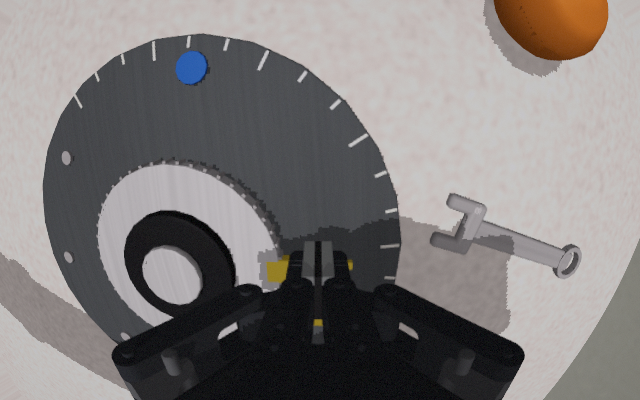

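The wrist picture shows the yellow arm at (278,270) and the needle tip at (350,265), on either side of the fingers. There is about 1.7 N of contact, so the lever is being pushed. I'll continue round the arc.

```bash
python3 -m inch '{"travel":[[0,0.0007,0.005],[0,0.0011,0.011],[0,0.0014,0.017],[0,0.0012,0.023],[0,0.0006,0.029],[0,-0.0005,0.035],[0,-0.002,0.041],[0,-0.0038,0.047]],"rot":[[0.75,0,0],[1.55,0,0],[2.35,0,0],[3.1,0,0],[3.85,0,0],[4.65,0,0],[5.45,0,0],[6.25,0,0]],"gripper":[0,0,0,0,0,0,0,0]}'
python3 - <<'E'
from h import *
print(env.state()['eef_pos'],env.state()['contact_force'],env.state()['joints'].round(2))
for th,g in [(-.3,18),(-.4,18),(-.5,18),(-.6,18),(-.7,18),(-.8,18),(-.9,18)]: print(th,rel(push(th,g,88,13),th))
E
```

```text
clock: 6.53
eef_pos: [629.1, 19.8, 13.9]
eef_rot: [1.46, 1.025, -1.458]
contact_force: [-0.8, 1.6, -0.9]
finger_gap: -0.1
[629.06351468  19.82696096  13.89395409] [-0.80692856  1.63324639 -0.91561876] [ 0.08  0.67 -0.29  1.73  0.25  0.78 -0.68]
-0.3 ([0.0009, -0.0008, -0.0031], [-0.52, -0.01, -0.01])
-0.4 ([0.0009, 0.001, 0.0057], [0.63, -0.01, -0.01])
-0.5 ([0.0009, 0.0019, 0.0147], [1.77, -0.01, -0.01])
-0.6 ([0.0009, 0.0018, 0.0236], [2.92, -0.01, -0.01])
-0.7 ([0.0009, 0.0009, 0.0326], [4.06, -0.01, -0.01])
-0.8 ([0.0009, -0.0009, 0.0414], [5.21, -0.01, -0.01])
-0.9 ([0.0009, -0.0036, 0.0499], [6.36, -0.01, -0.01])
```

```bash
python3 -m inch '{"travel":[[0,0.001,0.0057],[0,0.0016,0.0115],[0,0.0019,0.0175],[0,0.0018,0.0235],[0,0.0014,0.029],[0,0.0005,0.035],[0,-0.0009,0.0412],[0,-0.0025,0.047]],"rot":[[0.63,0,0],[1.4,0,0],[2.15,0,0],[2.9,0,0],[3.65,0,0],[4.4,0,0],[5.2,0,0],[5.95,0,0]],"gripper":[0,0,0,0,0,0,0,0]}'
python3 - <<'E'
from h import *
print(env.state()['eef_pos'],env.state()['contact_force'],env.state()['joints'].round(2))
im,d=imaging.snapshot('top'); save('t7',im[150:290,230:400],4.5)
im,d=imaging.snapshot('side'); save('s7',im[170:290,240:400],5)
for th,g in [(-.9,18),(-1,18),(-1.1,18),(-1.15,18),(-1.2,18),(-1.3,18)]: print(th,rel(push(th,g,88,13),th))
E
```

```text
clock: 7.2
eef_pos: [610.6, -23.5, 13.9]
eef_rot: [1.812, 0.668, -1.811]
contact_force: [0.4, 1.5, 0.2]
finger_gap: -0.2
[610.64658549 -23.47131736  13.89433726] [0.44792785 1.52188036 0.212845  ] [ 0.06  0.63 -0.16  1.78  0.14  0.74 -1.03]
-0.9 ([0.0009, 0.0002, 0.0019], [0.42, 0.01, -0.01])
-1 ([0.0009, 0.0012, 0.0109], [1.56, 0.01, -0.01])
-1.1 ([0.0009, 0.0014, 0.0198], [2.71, 0.01, -0.01])
-1.15 ([0.0009, 0.0011, 0.0243], [3.28, 0.01, -0.01])
-1.2 ([0.0009, 0.0006, 0.0288], [3.85, 0.01, -0.01])
-1.3 ([0.0009, -0.001, 0.0376], [5.0, 0.0, -0.01])
```

View pics/t7.png

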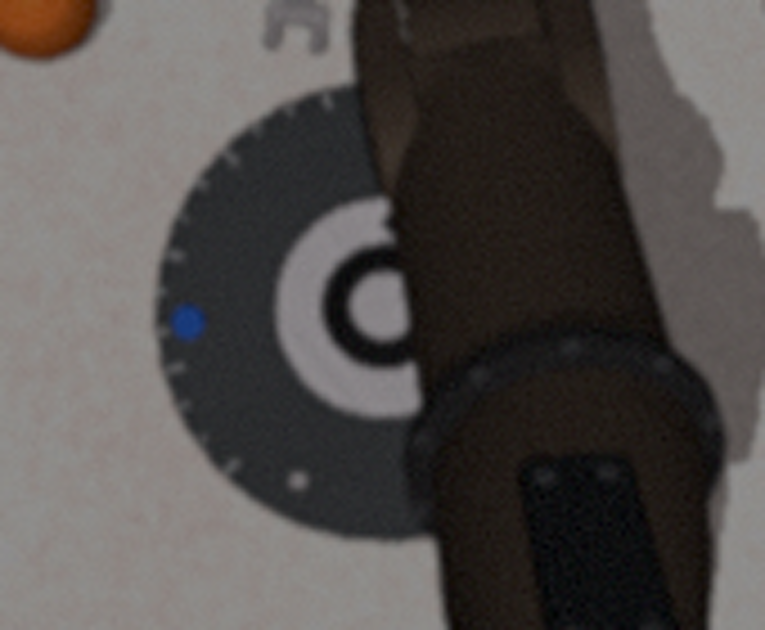

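View pics/s7.png

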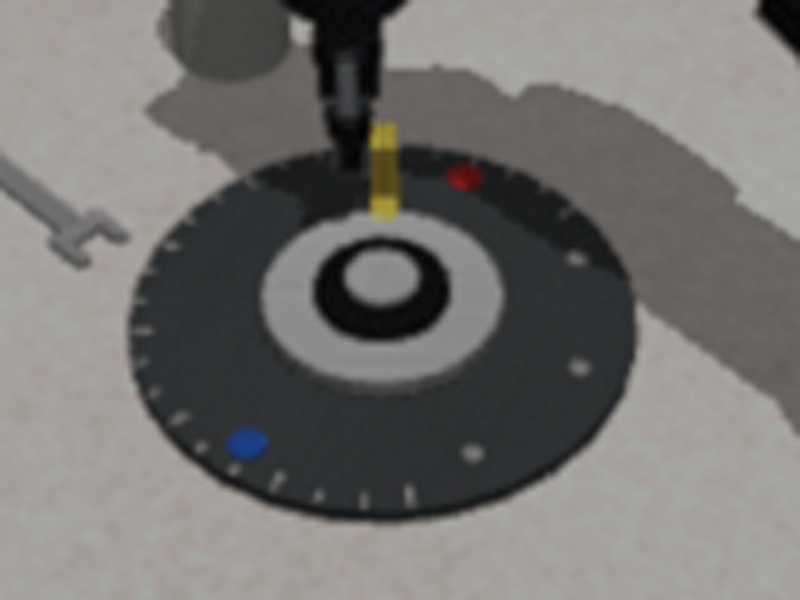

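The side crop shows the paddle at (385,170), with the finger on its left, and the red disc at (465,178). The lever is following. I'll push to just short of the disc and measure.

```bash
python3 -m inch '{"travel":[[0,0.0006,0.004],[0,0.001,0.008],[0,0.0013,0.012],[0,0.0014,0.016],[0,0.0013,0.019],[0,0.0012,0.022],[0,0.0011,0.024],[0,0.0011,0.024]],"rot":[[0.6,0,0],[1.1,0,0],[1.7,0,0],[2.2,0,0],[2.6,0,0],[3,0,0],[3.3,0,0],[3.3,0,0]],"gripper":[0,0,0,0,0,0,0,0]}'
python3 - <<'E'
from h import *
print(env.state()['eef_pos'],env.state()['contact_force'],env.state()['joints'].round(2))
im,d=imaging.snapshot('wrist'); save('w8',im)
im,d=imaging.snapshot('side'); save('s8',im[180:240,290:370],9)
E
```

```text
clock: 7.97
eef_pos: [592.7, -40.0, 13.8]
eef_rot: [1.99, 0.424, -1.99]
contact_force: [0.2, -0.2, -0.3]
finger_gap: 0.3
[592.68373914 -39.95853155  13.75641244] [ 0.15388599 -0.19531164 -0.25331227] [ 0.03  0.6  -0.08  1.83  0.07  0.71 -1.24]
```

View pics/s8.png

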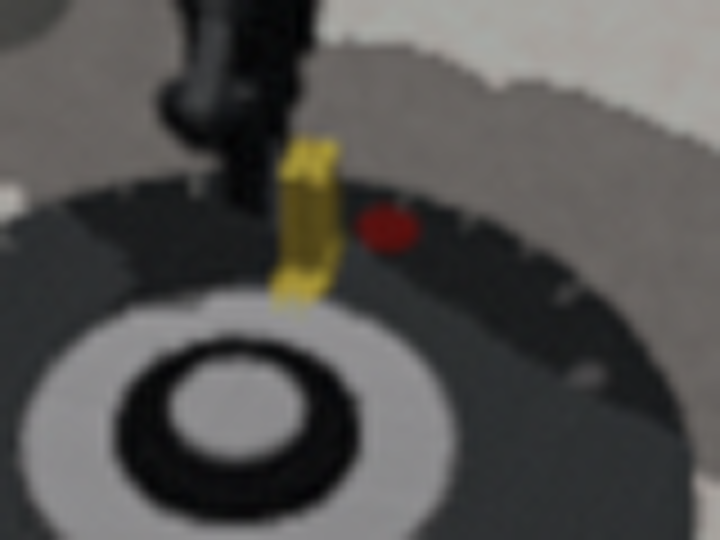

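View pics/w8.png

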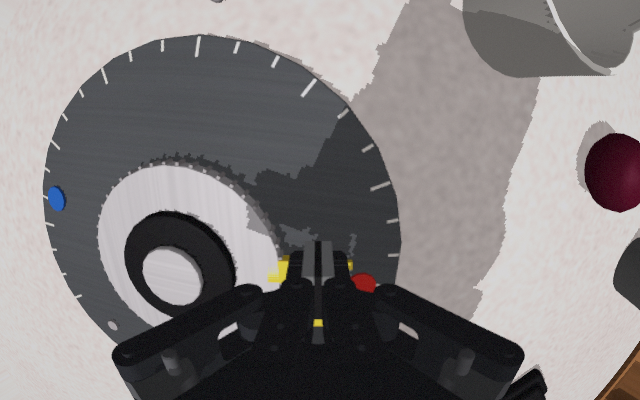

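The side crop shows the paddle at (310,210) and the red disc at (390,228), so a little remains. I'll back off for a clear wrist view of both needle and disc.

```bash
python3 -m inch '{"travel":[[0,0,-0.015],[-0.01,0,-0.025],[-0.04,0,-0.035],[-0.07,0,-0.045],[-0.1,0,-0.055],[-0.12,0,-0.06],[-0.13,0,-0.06],[-0.13,0,-0.06]],"rot":[[0,0,0],[0,0,0],[0,0,0],[0,0,0],[0,0,0],[0,0,0],[0,0,0],[0,0,0]],"gripper":[0,0,0,0,0,0,0,0]}'
python3 -m inch '{"travel":[[0,0,0],[0,0,0]],"rot":[[0,0,0],[0,0,0]],"gripper":[0,0]}'
python3 - <<'E'
from h import *
im,d=imaging.snapshot('wrist'); save('w9',im)
for n,z in [('jig_axis',26),('lever_handle',46),('pointer',16),('red_disc_top',15)]:
    r=imaging.place_of('wrist',n)
    print(n,[(np.round(x['location'],1).tolist(),round(x['score'],2),atz('wrist',*x['location'],z).round(1)) for x in r[:2]])
E
```

```text
clock: 8.73
eef_pos: [648.8, -14.8, 145.8]
eef_rot: [1.992, 0.425, -1.985]
contact_force: [0.7, 1.1, -0.4]
finger_gap: 0.1
clock: 8.9
eef_pos: [646.0, -15.5, 141.8]
eef_rot: [1.986, 0.425, -1.993]
contact_force: [0.0, 0.1, 0.1]
finger_gap: -0.1
jig_axis [([253.6, 233.1], 0.7, array([541.8,  37.5,  26. ]))]
lever_handle []
pointer [([56.2, 48.2], 0.42, array([664.1, 362.3,  16. ]))]
red_disc_top [([264.2, 343.9], 0.62, array([574.8, -77.2,  15. ]))]
```

View pics/w9.png

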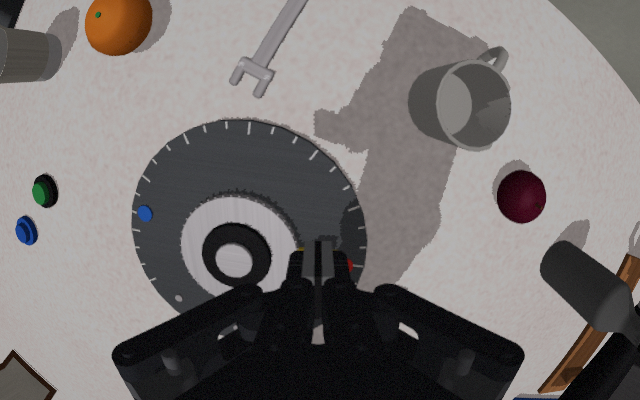

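In this wrist view the lever is hidden behind the fingers at (318,260). I'll move the tool forward over the lever at this height so the camera sees it above the fingers.

```bash
python3 -m inch '{"travel":[[0,0,0.02],[0,0,0.04],[0,0,0.06],[0,0,0.08],[0,0,0.1],[0,0,0.12],[0,0,0.12],[0,0,0.12]],"rot":[[0,0,0],[0,0,0],[0,0,0],[0,0,0],[0,0,0],[0,0,0],[0,0,0],[0,0,0]],"gripper":[0,0,0,0,0,0,0,0]}'
cat >> h.py <<'E'
def measure(im,show=True):
    hsv=cv2.cvtColor(im,cv2.COLOR_RGB2HSV).astype(int); H,S,V=hsv[...,0],hsv[...,1],hsv[...,2]
    def big(m):
        n,l,s,c=cv2.connectedComponentsWithStats(m.astype(np.uint8)); o=np.argsort(-s[1:,4])+1
        return [(s[i].tolist(),c[i].round(2).tolist()) for i in o[:3]],l,o
    red,_,_=big((S>130)&((H<8)|(H>172))&(V>40)); yel,l,o=big((S>100)&(H>20)&(H<35))
    return red,yel,(l==o[0])
E
python3 - <<'E'
from h import *
im,d=imaging.snapshot('wrist'); save('w10',im)
red,yel,m=measure(im); print(red,yel)
for n,z in [('jig_axis',26),('lever_handle',46),('pointer',16),('red_disc_top',15)]:
    r=imaging.place_of('wrist',n)
    print(n,[(np.round(x['location'],1).tolist(),round(x['score'],2),atz('wrist',*x['location'],z).round(1)) for x in r[:2]])
E
```

```text
clock: 9.82
eef_pos: [537.4, -64.8, 143.7]
eef_rot: [1.99, 0.424, -1.99]
contact_force: [-0.3, -0.7, 1.1]
finger_gap: -0.1
[([336, 148, 21, 20, 320], [346.19, 157.38]), ([546, 86, 9, 6, 16], [549.25, 88.88]), ([517, 86, 8, 4, 10], [520.1, 87.2])] [([286, 131, 54, 25, 936], [310.68, 141.68]), ([456, 304, 2, 1, 2], [456.5, 304.0]), ([317, 378, 1, 2, 2], [317.0, 378.5])]
jig_axis [([141.6, 226.8], 0.67, array([543. ,  34.2,  26. ]))]
lever_handle [([148.1, 311.6], 0.67, array([572. , -41.6,  46. ]))]
pointer [([142.9, 349.7], 0.92, array([587.5, -73.8,  16. ]))]
red_disc_top [([159.9, 344.7], 0.69, array([570.1, -76.7,  15. ]))]
```

View pics/w10.png

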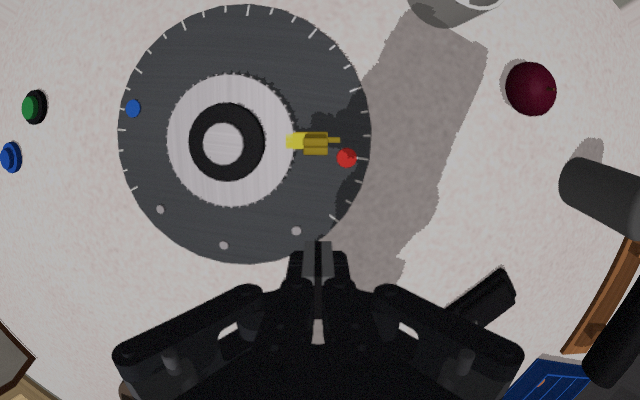

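Clear wrist view: needle from (328,139) to (340,139), red disc at (346,157), hub at (227,142). Now the angles.

```bash
cat >> h.py <<'E'
from scipy.optimize import least_squares
def fullmeasure(im):
    red,yel,m=measure(im)
    g=im.mean(2); hs=cv2.cvtColor(im,cv2.COLOR_RGB2HSV)
    rp=atz('wrist',red[0][1][1],red[0][1][0],15)
    # plate centre: edge points of plate at z=12 found by radial scans from initial guess
    pts=[]
    blur=cv2.GaussianBlur(g,(5,5),0)
    p=imaging.camera_params('wrist'); f=200/np.tan(np.radians(p['vfov']/2)); Mi=np.linalg.inv(p['world_from_camera'])
    def wp(P):
        q=Mi[:3,:3]@P+Mi[:3,3]; n=np.hypot(q[0],q[1]); a=np.arctan2(n,q[2]); return p['cx']+f*a*q[0]/n,p['cy']+f*a*q[1]/n
    for a in np.arange(0,2*np.pi,.05):
        rr=np.arange(125,156,.5); v=[]
        for r in rr:
            x,y=wp(np.array([C[0]+r*np.cos(a),C[1]+r*np.sin(a),12.]))
            v.append(blur[int(round(y)),int(round(x))] if 0<=x<639.4 and 0<=y<240 else np.nan)
        v=np.array(v)
        if np.isnan(v).any(): continue
        gr=v[4:]-v[:-4]; i=gr.argmax()
        if gr[i]>25: pts.append(C+rr[i+2]*np.array([np.cos(a),np.sin(a)]))
    pts=np.array(pts)
    s=least_squares(lambda q:np.hypot(*(pts-q[:2]).T)-q[2],[*C,140],loss='soft_l1')
    c=s.x[:2]
    ys,xs=np.nonzero(m); W=np.array([atz('wrist',y,x,17) for y,x in zip(ys,xs)])[:,:2]
    # needle: yellow pts with radial 98..106
    rad=np.hypot(*(W-c).T); k=(rad>99)&(rad<107); nd=W[k].mean(0)-c
    an=np.arctan2(nd[1],nd[0]); rd=rp[:2]-c; ar=np.arctan2(rd[1],rd[0])
    return dict(c=s.x.round(2),n=len(pts),maxr=rad.max().round(1),nneedle=int(k.sum()),needle=an.round(4),red=ar.round(4),redr=np.hypot(*rd).round(1))
E
python3 - <<'E'
from h import *
for i in range(2):
    im,d=imaging.snapshot('wrist'); print(fullmeasure(im))
save('w10c',im[100:200,270:390],6)
E
```

```text
{'c': array([541.49,  33.52, 138.26]), 'n': 80, 'maxr': np.float64(107.4), 'nneedle': 48, 'needle': np.float64(-1.1581), 'red': np.float64(-1.3098), 'redr': np.float64(115.7)}
{'c': array([541.31,  33.52, 138.38]), 'n': 80, 'maxr': np.float64(107.5), 'nneedle': 54, 'needle': np.float64(-1.1546), 'red': np.float64(-1.3088), 'redr': np.float64(115.8)}
```

View pics/w10c.png

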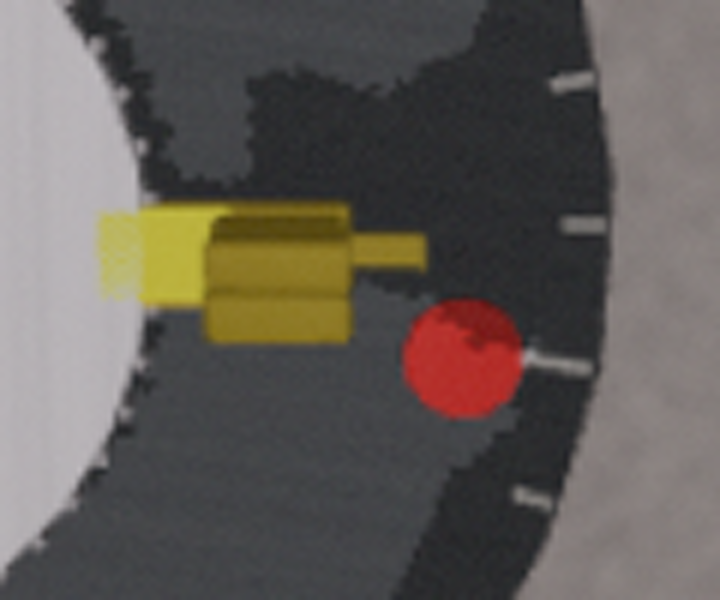

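Needle at −1.156 rad, red disc at −1.309, so 0.153 rad more clockwise is needed. The last push pose ended exactly in contact, so I'll use it rotated about the jig axis.

```bash
cat >> h.py <<'E'
C2=np.array([541.4,33.5]); A=np.array([592.68,-39.96]); YA=np.arctan2(*(R.from_rotvec([1.99,.424,-1.99]).as_matrix()[[1,0],1]))
def pose2(dth,back,z):
    r=np.array([[np.cos(dth),-np.sin(dth)],[np.sin(dth),np.cos(dth)]]); th=YA+dth
    return [*(C2+r@(A-C2)+back*np.array([-np.sin(th),np.cos(th)])),z], th
E
python3 - <<'E'
from h import *
print(YA)
p,t=pose2(-.0,25,143); print(p,rel(p,t))
E
```

```text
-1.1511080635981898
[np.float64(615.510400247087), np.float64(-29.773105254406044), 143] ([0.0005, 0.0005, -0.0841], [0.02, -0.0, 0.0])
```

```bash
python3 -m inch '{"travel":[[0,0,-0.02],[0,0,-0.045],[0,0,-0.07],[0,0,-0.084],[0.03,0,-0.084],[0.06,0,-0.084],[0.09,0,-0.084],[0.11,0,-0.084]],"rot":[[0,0,0],[0,0,0],[0,0,0],[0,0,0],[0,0,0],[0,0,0],[0,0,0],[0,0,0]],"gripper":[0,0,0,0,0,0,0,0]}'
python3 -m inch '{"travel":[[0.01,0,0],[0.018,0,0],[0.02,0,0],[0.02,0,0]],"rot":[[0,0,0],[0,0,0],[0,0,0],[0,0,0]],"gripper":[0,0,0,0]}'
python3 - <<'E'
from h import *
print(env.state()['eef_pos'])
for dt in (0,-.05,-.1,-.13,-.148): p,t=pose2(dt,0,14); print(dt,rel(p,t))
E
```

```text
clock: 10.83
eef_pos: [613.7, -29.5, 30.8]
eef_rot: [1.986, 0.426, -1.992]
contact_force: [-1.2, -0.1, -0.5]
finger_gap: -0.2
clock: 11.17
eef_pos: [615.3, -29.7, 14.1]
eef_rot: [1.99, 0.425, -1.988]
contact_force: [1.5, -0.4, -0.1]
finger_gap: 0.3
[615.25449565 -29.7269232   14.05750538]
0 ([0.0, 0.0001, 0.0248], [0.02, -0.01, -0.0])
-0.05 ([0.0, 0.0008, 0.0292], [0.59, -0.01, -0.0])
-0.1 ([0.0, 0.0013, 0.0337], [1.16, -0.01, -0.0])
-0.13 ([0.0, 0.0015, 0.0363], [1.51, -0.01, -0.0])
-0.148 ([0.0, 0.0016, 0.0379], [1.71, -0.01, -0.0])
```

```bash
python3 -m inch '{"travel":[[0,0,0.01],[0,0,0.02],[0,0,0.025],[0,0.0008,0.029],[0,0.0013,0.033],[0,0.0015,0.036],[0,0.0016,0.0378],[0,0.0016,0.0378]],"rot":[[0,0,0],[0,0,0],[0,0,0],[0.6,0,0],[1.1,0,0],[1.45,0,0],[1.7,0,0],[1.7,0,0]],"gripper":[0,0,0,0,0,0,0,0]}'
python3 -m inch '{"travel":[[0,0,0],[0,0,-0.01],[0,0,-0.02],[-0.02,0,-0.025],[-0.05,0,-0.025],[-0.08,0,-0.025],[-0.11,0,-0.025],[-0.13,0,-0.025]],"rot":[[0,0,0],[0,0,0],[0,0,0],[0,0,0],[0,0,0],[0,0,0],[0,0,0],[0,0,0]],"gripper":[0,0,0,0,0,0,0,0]}'
python3 -m inch '{"travel":[[0,0,0.02],[0,0,0.04],[0,0,0.06],[0,0,0.08],[0,0,0.085],[0,0,0.085],[0,0,0.085]],"rot":[[0,0,0],[0,0,0],[0,0,0],[0,0,0],[0,0,0],[0,0,0],[0,0,0]],"gripper":[0,0,0,0,0,0,0]}'
python3 - <<'E'
from h import *
for i in range(2):
    im,d=imaging.snapshot('wrist'); print(fullmeasure(im))
save('w11',im); red,yel,m=measure(im); x,y=map(int,red[0][1]); save('w11c',im[y-50:y+50,x-80:x+40],6)
E
```

```text
clock: 11.83
eef_pos: [580.7, -47.1, 14.2]
eef_rot: [2.077, 0.283, -2.076]
contact_force: [0.5, 0.5, 0.6]
finger_gap: -0.1
clock: 12.5
eef_pos: [607.1, -39.3, 146.7]
eef_rot: [2.078, 0.286, -2.071]
contact_force: [1.3, -0.1, -0.3]
finger_gap: -0.2
clock: 13.08
eef_pos: [524.6, -62.4, 144.0]
eef_rot: [2.077, 0.285, -2.074]
contact_force: [0.9, 0.3, -0.9]
finger_gap: -0.1
{'c': array([541.97,  33.7 , 138.21]), 'n': 80, 'maxr': np.float64(106.7), 'nneedle': 49, 'needle': np.float64(-1.3186), 'red': np.float64(-1.3097), 'redr': np.float64(116.0)}
{'c': array([541.54,  33.57, 138.18]), 'n': 80, 'maxr': np.float64(106.6), 'nneedle': 56, 'needle': np.float64(-1.3199), 'red': np.float64(-1.3096), 'redr': np.float64(116.2)}
```

View pics/w11c.png

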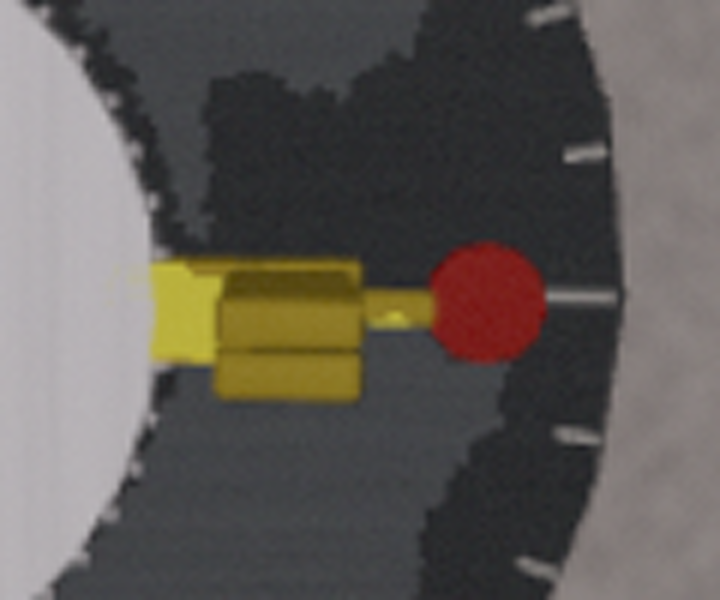

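```bash
python3 - <<'E'
from h import *
im,d=imaging.snapshot('wrist'); red,yel,m=measure(im); p=imaging.camera_params('wrist'); M=p['world_from_camera']
print('cam',M[:3,3].round(1),red[0],yel[0])
rx=red[0][1]; 
ys,xs=np.nonzero(m); k=(xs>yel[0][0][0]+yel[0][0][2]-9); 
P=np.array([(lambda o,dd:o+dd*d[y,x])(*ray('wrist',y,x)) for y,x in zip(ys[k],xs[k])]); print('needle z',np.median(P[:,2]),P[:,2].std(),'rows',ys[k].mean(),xs[k].mean())
y0,x0=int(rx[1]),int(rx[0]); Q=np.array([(lambda o,dd:o+dd*d[y,x])(*ray('wrist',y,x)) for y in range(y0-5,y0+6) for x in range(x0-5,x0+6)]);print('disc',np.median(Q,0))
# needle line at two heights
for z in (15,16,17,18):
    for c in ([541.4,33.5],[540.5,32.5],[542,34.5]):
        c=np.array(c)
        W=np.array([atz('wrist',y,x,z) for y,x in zip(ys[k],xs[k])])[:,:2].mean(0)-c; rr=atz('wrist',rx[1],rx[0],15)[:2]-c
        print(z,c,np.arctan2(W[1],W[0])-np.arctan2(rr[1],rr[0]),np.hypot(*rr))
E
```

```text
cam [598.3 -40.6 311.1] ([339, 132, 20, 21, 314], [348.92, 141.93]) ([293, 134, 47, 25, 862], [313.28, 145.34])
needle z 22.158187781988204 2.098231598220169 rows 142.69387755102042 335.51020408163265
disc [572.51742218 -76.85918945  20.40160709]
15 [541.4  33.5] -0.009939371412632347 116.17408522859793
15 [540.5  32.5] -0.008781390516445331 115.44579203037007
15 [542.   34.5] -0.010748203445686944 116.98832266169262
16 [541.4  33.5] -0.008738987725974923 116.17408522859793
16 [540.5  32.5] -0.007566193733939519 115.44579203037007
16 [542.   34.5] -0.009561828518568793 116.98832266169262
17 [541.4  33.5] -0.0075372438688539045 116.17408522859793
17 [540.5  32.5] -0.006349642365783836 115.44579203037007
17 [542.   34.5] -0.008374097362753519 116.98832266169262
18 [541.4  33.5] -0.006334141005103211 116.17408522859793
18 [540.5  32.5] -0.005131737752772869 115.44579203037007
18 [542.   34.5] -0.00718501100813107 116.98832266169262
```

The needle is about 0.007 rad (0.9 mm) past the disc's centre, well within the 20 mm disc, so the lever is set. Next I'll locate the button by triangulation.

```bash
python3 - <<'E'
from h import *
im,d=imaging.snapshot('top'); im2,d2=imaging.snapshot('side')
def cen(im,box,lo=45,hi=85):
    hsv=cv2.cvtColor(im,cv2.COLOR_RGB2HSV).astype(int);m=(hsv[...,1]>110)&(hsv[...,0]>lo)&(hsv[...,0]<hi)
    mm=np.zeros_like(m);l,t,r,b=box;mm[t:b,l:r]=m[t:b,l:r];ys,xs=np.nonzero(mm);return ys.mean(),xs.mean(),len(xs)
a=cen(im,(190,225,222,255)); b=cen(im2,(235,300,270,330)); print(a,b)
o1,d1=ray('top',a[0],a[1]); o2,e2=ray('side',b[0],b[1])
t=np.linalg.lstsq(np.column_stack([d1,-e2]),o2-o1,rcond=None)[0]; print(o1+d1*t[0],o2+e2*t[1])
save('gb',np.hstack([im[220:260,185:235],im2[300:340,230:280]]),7)
for c in ('top','side'):
  r=imaging.place_of(c,'water'); print([(atz(c,*x['location'],0).round(0),x['score']) for x in r[:1]])
print(rel([482,326,110],.6))
E
```

```text
(np.float64(240.5611510791367), np.float64(204.83453237410072), 139) (np.float64(315.562874251497), np.float64(253.11976047904193), 167)
[481.6442192  329.45227768  16.04192541] [481.25766157 329.13206984  15.9500841 ]
[(array([653., 378.,   0.]), 0.89)]
[(array([655., 385.,   0.]), 0.76)]
([0.0336, -0.3854, -0.0648], [-21.75, -0.0, 0.0])
```

View pics/gb.png

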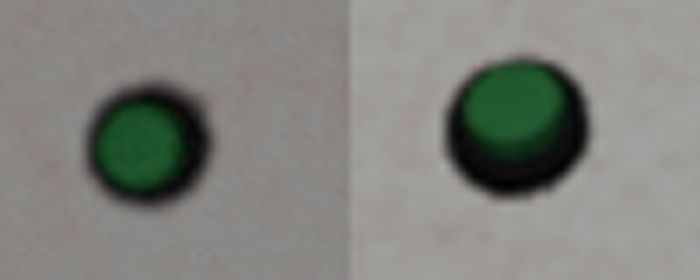

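The left and right crops both show the green button in its black housing. Top at about (482,327).

```bash
python3 -m inch '{"travel":[[0,-0.015,-0.003],[0,-0.033,-0.006],[0,-0.051,-0.009],[0,-0.069,-0.012],[0,-0.087,-0.015],[0,-0.105,-0.018],[0,-0.123,-0.021],[0,-0.141,-0.024]],"rot":[[-0.9,0,0],[-1.8,0,0],[-2.7,0,0],[-3.6,0,0],[-4.5,0,0],[-5.4,0,0],[-6.3,0,0],[-7.2,0,0]],"gripper":[0,0,0,0,0,0,0,0]}'
python3 - <<'E'
from h import *
print(rel([482,327,110],.6))
E
```

```text
clock: 14.1
eef_pos: [508.3, 80.3, 143.7]
eef_rot: [1.681, 0.817, -1.68]
contact_force: [0.2, 0.1, -0.8]
finger_gap: -0.2
([0.0337, -0.1731, -0.1777], [-14.51, -0.0, -0.0])
```

```bash
python3 -m inch '{"travel":[[0,-0.016,-0.017],[0,-0.032,-0.034],[0,-0.048,-0.05],[0,-0.064,-0.067],[0,-0.08,-0.083],[0,-0.096,-0.1],[0,-0.112,-0.116],[0,-0.128,-0.132]],"rot":[[-1.1,0,0],[-2.2,0,0],[-3.3,0,0],[-4.4,0,0],[-5.5,0,0],[-6.6,0,0],[-7.7,0,0],[-8.8,0,0]],"gripper":[0,0,0,0,0,0,0,0]}'
python3 - <<'E'
from h import *
print(rel([482,327,110],.6))
E
```

```text
clock: 14.77
eef_pos: [489.8, 263.5, 143.7]
eef_rot: [1.133, 1.256, -1.133]
contact_force: [-1.3, -0.9, -0.3]
finger_gap: 0.0
([0.0337, -0.0013, -0.0639], [-5.7, -0.0, -0.0])
```

```bash
python3 -m inch '{"travel":[[0,0,-0.015],[0,0,-0.03],[0,0,-0.045],[0,0,-0.058],[0.01,-0.001,-0.064],[0.025,-0.001,-0.064],[0.034,-0.001,-0.064],[0.034,-0.001,-0.064]],"rot":[[-1,0,0],[-2,0,0],[-3,0,0],[-4,0,0],[-5,0,0],[-5.7,0,0],[-5.7,0,0],[-5.7,0,0]],"gripper":[0,0,0,0,0,0,0,0]}'
python3 - <<'E'
from h import *
print(env.state()['eef_pos'],env.state()['contact_force'])
im,d=imaging.snapshot('wrist'); save('w12',im)
hsv=cv2.cvtColor(im,cv2.COLOR_RGB2HSV).astype(int);m=((hsv[...,1]>110)&(hsv[...,0]>45)&(hsv[...,0]<85)).astype(np.uint8)
n,l,s,c=cv2.connectedComponentsWithStats(m);i=1+s[1:,4].argmax();print(s[i],c[i],atz('wrist',c[i][1],c[i][0],24))
ys,xs=np.nonzero(l==i); print(np.median([(lambda o,e:o+e*d[y,x])(*ray('wrist',y,x)) for y,x in zip(ys,xs)],0))
print(imaging.place_of('wrist','log_top')[:2])
E
```

```text
clock: 15.43
eef_pos: [481.7, 324.7, 107.5]
eef_rot: [0.759, 1.435, -0.765]
contact_force: [0.4, -0.2, -0.3]
finger_gap: 0.1
[481.73429542 324.71345297 107.49410068] [ 0.37428969 -0.20393004 -0.33221837]
[ 303  169   38   39 1113] [321.45283019 187.68643306] [481.05898573 333.6916079   24.        ]
[481.3900833  333.27595466  22.25621486]
[{'location': [80.9, 258.8], 'score': 0.84}]
```

View pics/w12.png

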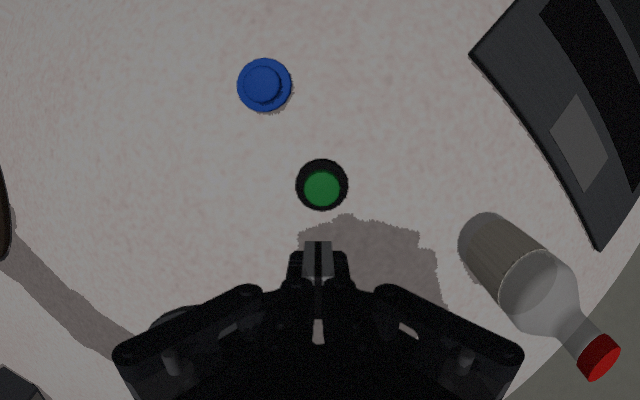

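The wrist picture shows the green button at (321,188), the blue look-alike at (263,85), and the bottle well to the right. I'll centre over the green one, descend part-way and check again.

```bash
python3 - <<'E'
from h import *
print(env.state()['eef_pos'],rel([481.5,331,15],.6))
E
```

```text
[482.65615921 325.44298302 109.52946412] ([0.0945, 0.0022, -0.0053], [-0.08, 0.0, 0.01])
```

```bash
python3 -m inch '{"travel":[[0.02,0.002,-0.005],[0.04,0.002,-0.005],[0.06,0.002,-0.005],[0.08,0.002,-0.005],[0.09,0.002,-0.005],[0.094,0.002,-0.005],[0.094,0.002,-0.005]],"rot":[[0,0,0],[0,0,0],[0,0,0],[0,0,0],[0,0,0],[0,0,0],[0,0,0]],"gripper":[0,0,0,0,0,0,0]}'
python3 - <<'E'
from h import *
print(env.state()['eef_pos'],env.state()['contact_force'])
im,d=imaging.snapshot('wrist'); save('w13',im[160:320,200:440],3)
im,d=imaging.snapshot('side'); save('s13',im[260:350,200:310],6)
E
```

```text
clock: 16.12
eef_pos: [481.5, 331.1, 15.6]
eef_rot: [0.76, 1.434, -0.761]
contact_force: [0.8, 0.3, -0.0]
finger_gap: 0.1
[481.47054966 331.06069591  15.63497193] [ 0.76732715  0.32436667 -0.02125723]
```

View pics/w13.png

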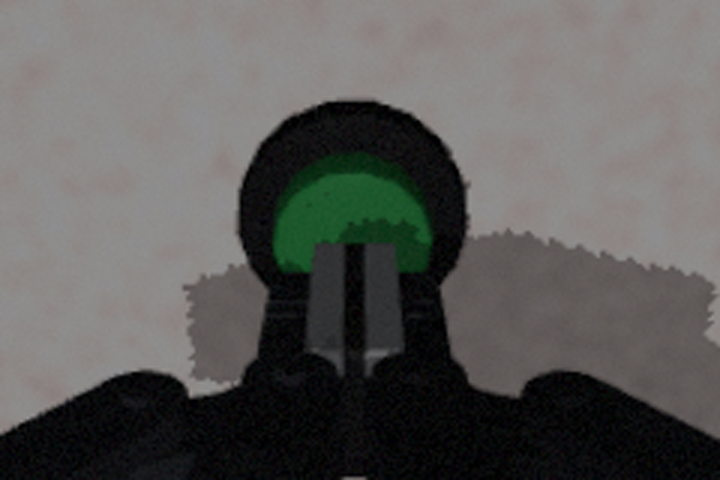

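View pics/s13.png

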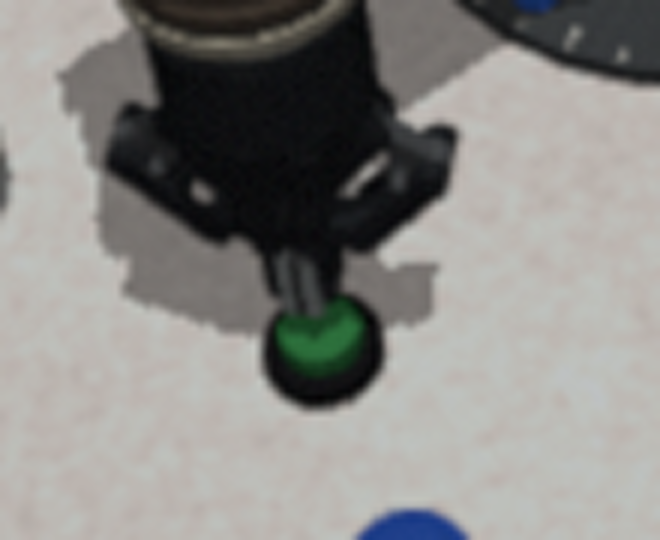

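The fingertips are over the green button in both views. I'll descend watching the force.

```bash
python3 -m inch '{"travel":[[0.006,0,0],[0.011,0,0],[0.015,0,0],[0.017,0,0],[0.019,0,0],[0.021,0,0]],"rot":[[0,0,0],[0,0,0],[0,0,0],[0,0,0],[0,0,0],[0,0,0]],"gripper":[0,0,0,0,0,0]}'
python3 -m inch '{"travel":[[0.002,0,0],[0.002,0,0]],"rot":[[0,0,0],[0,0,0]],"gripper":[0,0]}'
```

```text
clock: 16.72
eef_pos: [481.3, 331.1, -5.5]
eef_rot: [0.76, 1.434, -0.761]
contact_force: [-0.6, -0.8, 3.0]
finger_gap: -0.4
clock: 16.88
eef_pos: [481.3, 331.0, -7.5]
eef_rot: [0.76, 1.434, -0.761]
contact_force: [-1.1, -2.4, 3.9]
finger_gap: 0.3
```

Contact with the spring at TCP reading −5.5, confirming the 30 mm offset. Continuing in small steps.

```bash
python3 -m inch '{"travel":[[0.001,0,0],[0.002,0,0],[0.002,0,0]],"rot":[[0,0,0],[0,0,0],[0,0,0]],"gripper":[0,0,0]}'
python3 -m inch '{"travel":[[0.001,0,0],[0.002,0,0],[0.002,0,0]],"rot":[[0,0,0],[0,0,0],[0,0,0]],"gripper":[0,0,0]}'
python3 -m inch '{"travel":[[0.001,0,0],[0.001,0,0]],"rot":[[0,0,0],[0,0,0]],"gripper":[0,0]}'
```

```text
clock: 17.13
eef_pos: [481.4, 331.1, -9.3]
eef_rot: [0.76, 1.434, -0.76]
contact_force: [-1.1, -1.4, 4.9]
finger_gap: 0.1
clock: 17.38
eef_pos: [481.5, 331.2, -9.7]
eef_rot: [0.76, 1.433, -0.76]
contact_force: [-4.7, -5.9, 22.1]
finger_gap: -0.4
clock: 17.55
eef_pos: [481.5, 331.2, -9.9]
eef_rot: [0.76, 1.432, -0.76]
contact_force: [-7.7, -8.2, 31.6]
finger_gap: -0.4
```

Force rose from 5 N to a hard stop at 31 N, so the button is bottomed. Now up and clear.

```bash
python3 -m inch '{"travel":[[-0.003,0,0],[-0.01,0,0],[-0.03,0,0],[-0.06,0,0],[-0.09,0,0],[-0.12,0,0],[-0.15,0,0],[-0.16,0,0]],"rot":[[0,0,0],[0,0,0],[0,0,0],[0,0,0],[0,0,0],[0,0,0],[0,0,0],[0,0,0]],"gripper":[0,0,0,0,0,0,0,0]}'
python3 -m inch '{"travel":[[0,0,0],[0,0,0],[0,0,0]],"rot":[[0,0,0],[0,0,0],[0,0,0]],"gripper":[0,0,0]}'
python3 - <<'E'
from h import *
print(env.state()['contact_force'])
im,d=imaging.snapshot('top'); save('t14',im)
im,d=imaging.snapshot('side'); save('s14',im)
save('s14c',im[185:245,280:380],8)
E
```

```text
clock: 18.22
eef_pos: [483.0, 333.1, 152.3]
eef_rot: [0.765, 1.431, -0.755]
contact_force: [0.5, 0.7, -0.2]
finger_gap: -0.2
clock: 18.47
eef_pos: [481.0, 330.5, 146.4]
eef_rot: [0.759, 1.434, -0.762]
contact_force: [0.3, -0.8, 0.4]
finger_gap: -0.0
[ 0.27620258 -0.82604662  0.35268225]
```

View pics/t14.png

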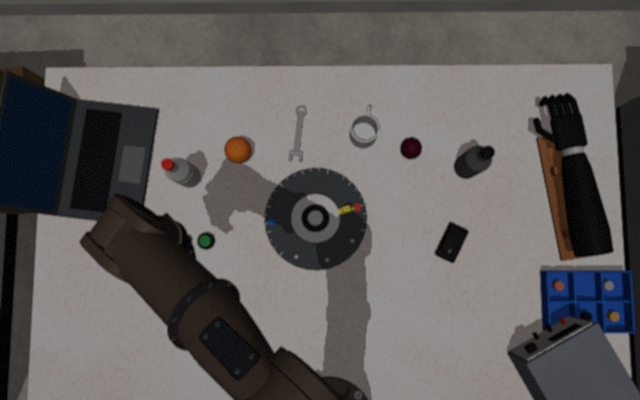

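View pics/s14.png

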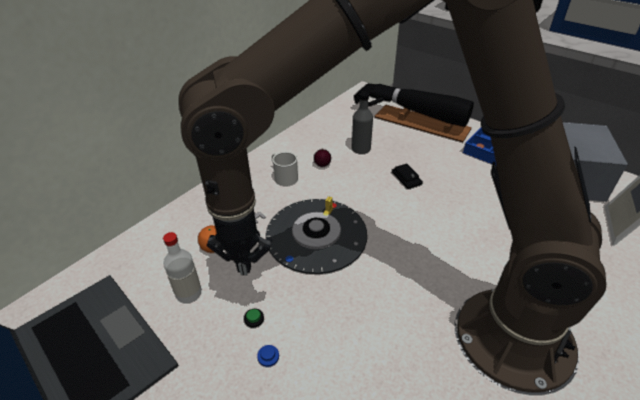

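```bash
python3 - <<'E'
from h import *
im,d=imaging.snapshot('top'); save('t14c',im[170:270,260:375],6.5)
E
```

```text
(no output)
```

View pics/t14c.png

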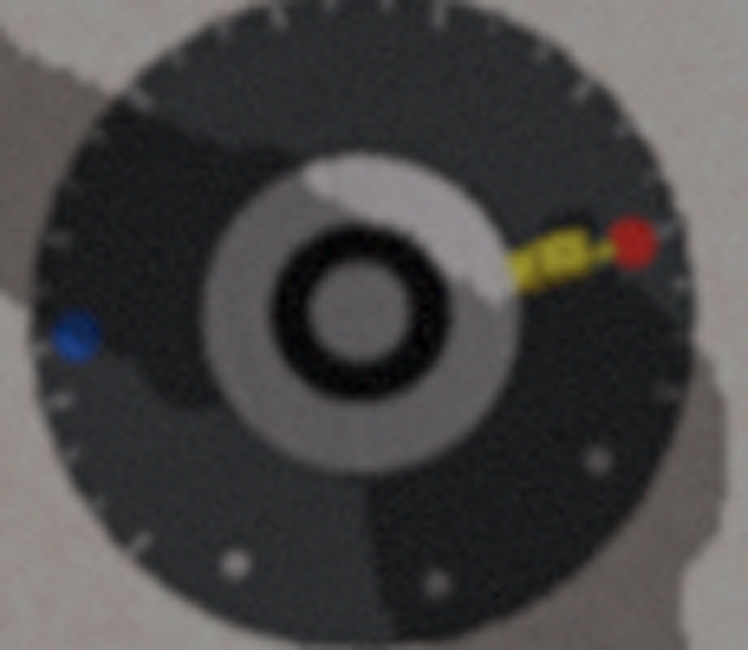

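The top crop shows the needle pointing at the red disc: needle near (600,252), disc at (633,243). The full pictures show everything else in its starting place, the button back up, and the arm clear. Handing in.

```bash
python3 -c "
from station import env
print(env.job_done(), env.state()['clock'])"
```

```text
the job is handed in; nothing more can be done
the job is handed in; nothing more can be done
```

The lever is set on the red disc, the green button was pressed fully after that, and the job was handed in at about 18.5 s.

- **Lever:** I pushed it clockwise with shut fingertips on its left face only, with readings of at most about 2 N. The last wrist-camera check put the needle about 0.007–0.01 rad (roughly 1 mm) past the disc's centre. I left that as it was rather than nudge it back. The top picture taken after the press shows the needle still pointing at the disc.
- **Button:** The force rose from 3 to 5 N on the spring, then hit a hard stop and reached 31 N. It looked back up in the final pictures.
- **Surroundings:** The final top and side pictures show everything else where it started. The arm finished well above the table, and the force reading was near zero.

**Checks that disagreed:**
- **Fingertip height:** `tips_ahead` says 14 mm ahead of the TCP, but the cameras and the button contact both put the tips about 30 mm behind the reported TCP height. I worked to the measured value.
- **Position of things:** The top and wrist cameras differed by about 2 mm on the jig centre and about 6 mm on the button. I aimed between the two for the button.

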